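# Open the recorder's cover and start recording

## Task

Flip up the grey hinged cover of the portable recorder by pushing its orange lip up with the fingertips, over past upright until it falls back and stays open by itself, then press the red key in the bay under it all the way down and let it come up again, leaving the cover open. Grip and lift nothing: only touch, push and press, gently. Do not press the white key, do not shove, tip or raise the recorder, and leave the other things on the table where they are.

Things in the scene. Friction and masses are not known exactly. Their poses are not given: they have to be found in the camera images.
- recorder: Portable recorder, black case 150 deep (x) x 270 wide (y), loose on the table, 2.2 kg. Origin: centre of the underside; x points from its front (lip side, to the robot) to its back, y to its left, z up. Right half (y below -5): dark loudspeaker block 90 high. Left half: a bay under the cover, with a ridge 120 high behind it (x 57 to 75) that the open cover leans on.
- bay_floor (a point): Centre of the bay's floor, 60 above the table, at (-17, 62, 60) in the recorder's frame. The bay inside spans recorder x from -69 to 35 and y from -5 to 129; its front and left walls are 6 thick and 90 high over the table. The two keys stand in it.
- cover (a joint): Angle of the grey cover (about 90 g): 0 shut and level, 2.0 open against its stop. Free hinge along the recorder's y; opening lifts the lip and swings it to +x. No latch or spring: it falls shut below about 1.53 rad and open beyond. Plate 110 long from the hinge, 134 wide, 5 thick; the orange lip, 100 wide, 5 thick, adds 28, overhanging the case front with nothing below it.
- cover_hinge (a point): Point on the hinge line at the middle of the cover's width, at the level of the shut cover's underside: (35, 62, 90.5) in the recorder's frame.
- cover_lip (a point): Middle of the outermost bottom edge of the orange lip, on the cover's underside, 138 from the hinge; it moves with the cover. Its x axis points from the lip to the hinge, z out of the cover's outer face.
- red_key (a joint): How far the red key is pressed: 0 up, 0.006 m fully down. A spring returns it (about 1.5 N to start, 4.5 N fully down). A press past 0.0045 m counts.
- red_key_top (a point): Centre of the top of the red key, 26 x 24 (x, y), at (-25, 95, 80.5) in the recorder's frame when up, 20 above the bay floor. Hidden until the cover is open. Presses straight down.
- white_key (a joint): How far the white key is pressed; same make as the red one. Leave it alone.
- white_key_top (a point): Centre of the top of the white key, 66 to the right of the red one, at (-25, 29, 80.5) in the recorder's frame.
- cassette: a cassette in its clear box, 70 x 109 x 17, lying flat in front of the loudspeaker half of the recorder; origin at the centre of its underside. Leave it where it is.
- cell: a yellow battery cell 33 across, 61 tall, standing to the right of the recorder; origin at the centre of its underside. Leave it where it is.
- mug: a white mug 76 across, 90 tall, standing to the left of the recorder; origin at the centre of its underside. Leave it where it is.
- microphone: a hand microphone with silver grip and dark head, 173 long, 34 wide, 32 high, lying out to the side; origin at the centre of its underside. Leave it where it is.
- can: a steel can with a yellow band, 52 across, 90 tall, standing out to the side; origin at the centre of its underside. Leave it where it is.
- charger: a grey plastic charger block 100 x 60 x 35, lying out to the side; origin at the centre of its underside. Leave it where it is.

How it is judged:
By the outcome, as a careful person would: the job done as asked, in the order asked, and still so for the second after the job is handed in, with the robot touching nothing.
It also fails if it takes over 58 s, if anything falls off the work surface, if the arm or the gripper's body presses on something with over 40 N, if the wrist force passes 120 N, or if a joint passes its speed limit or range.

## Robot

A 7-joint arm with a two-finger parallel gripper is mounted at the origin on the work surface. World frame = base frame: x ahead of the robot, y to its left, z up, the work surface at z = 0. Lengths are in m, angles in rad, forces in N, time in s.
With the tool pointing down it reaches from about 0.4 to 0.85 m from the base axis. Payload 10.4 kg.
Tool frame: the origin (TCP) lies midway between the tips of the shut fingers; the grasp point (between the pads) lies 19 mm behind it (manip.hold_point_z is the distance from the TCP to the grasp point, in m); z points along the fingers, y is the line along which they close (so a half turn about z gives the same grasp; the last joint's range is limited). The gripper opens to 85 mm and grips with 20 to 120 N. Pads are 22 mm wide; open, the fingers measure 114 mm over their backs; the gripper's body (76 mm by 85 mm) begins 54 mm behind the grasp point. The pads swing forward as they close: fully open they stand 13 mm farther back than shut.
Start: joints at [-1.219, 0.332, -0.065, 1.46, 0.022, 1.35, -0.088], TCP at [0.229, 0.582, 0.21] pointing down, gripper open.
Joint ranges: [-2.6, 2.6], [-0.5, 2.12], [-1.47, 1.34], [0.16, 2.42], [-1.27, 4.41], [0.06, 2.06], [-2.6, 2.6]. Speed limits (rad/s): [2.22, 2.22, 2.79, 2.79, 3.14, 3.14, 3.14].

## Interface

Orientations are given as a unit quaternion [x, y, z, w].
In Python, from workcell import manip, eyes, job gives the robot as it stands.
- The arm moves only by the shell command python3 -m crank 'ROWS' [FORCE]. ROWS is JSON, a list that holds one entry, the list of rows, each a list of 7 numbers: the finger opening in cm, from 0 to 8.54, then the shift along the world's x, y, z in cm, then the turn, a rotation vector about the world's x, y, z in degrees. In form: [[[hand, x, y, z, ax, ay, az], ...]]. A call has 1 to 20 rows; each row shifts and turns the commanded pose from where the row before left it; what a row does not reach is not made up. A row lasts 1/8 s, in which the tool goes at most 62.5 mm and 10.7 degrees, less where a joint would pass 70% of its speed; a pose out of reach is approached as far as the arm can. A call with a gripper value outside its range is refused whole. The fingers move at their own pace and stop on an object; FORCE is the grip in N (left out, the last holds). Time passes only in rows, so rows that do not move let the fingers close. It gives the time, the measured TCP pose, the force, the opening and the grip force at its end, in the units of the state.
- manip.get_obs(): the state, without advancing time (a new reading comes with each control period).
- eyes.camera(name): name is "scene" or "side" or "wrist"; returns (picture, depth): 400x640x3 uint8, red, green, blue; 400x640 float32, m along the optical axis (not along the pixel's ray), 0 where there is no reading.
- eyes.camera_params(name): a dict with "fx", "fy", "cx", "cy" (pixels), "dist" ([k1, k2, p1, p2, k3] as OpenCV has them; the pictures are not rectified), "world_from_camera" (4x4, takes a point from camera to world coordinates); the wrist camera has in their place "hand_eye" (4x4, takes a point from camera to tool coordinates, whose origin is the TCP and whose axes are the flange's). Camera axes: x right, y down, z forward; pixel columns grow to the right and rows downward; lengths in m; the calibration is good to about 2 mm. A picture is of the moment at which its call begins: read the wrist's pose just before it. camera_params takes no time and is no camera call.
- job.hand_in(): hands the job in; it is judged then, once.
The state is a dict: "clock": time; "joint_pos": joint angles; "joint_velocities": joint speeds; "tau": joint torques, N m; "position": TCP position; "ee_rot": TCP orientation; "ft_force": force on the tool from outside, world axes, zero at the start; "torque": the same for the moment, N m; "grip_width": opening from 0.0 (shut) to 1.0 (fully open); "grasp_force": force on a finger pad.
Only numpy, scipy, OpenCV 4.12 (cv2) and the standard library are available. Lean on these libraries where they do the work, as an engineer would, in place of code of your own. Each camera call takes 0.05 s, during which the arm holds its last target. There are 200 camera calls.

## Working session

There is one attempt and no reset: what is moved stays moved. The work goes in short steps, Python scripts to look and compute and a shell command to move; the robot and the scene stay as the last step left them, time stands still between calls to the robot, and variables do not carry over. Pictures are saved under pics/ and viewed, at most 11 in all, crops included, and the job is handed in when it is done.

```bash
mkdir -p pics; cat > h.py <<'E'
import numpy as np, cv2
from workcell import manip, eyes, job
def snap(n,f):
    o=manip.get_obs(); im,d=eyes.camera(n); np.savez('pics/'+f+'.npz',im=im,d=d,p=o['position'],q=o['ee_rot'])
    cv2.imwrite('pics/'+f+'.png',im[:,:,::-1]); return im,d
def cloud(n,f):
    z=np.load('pics/'+f+'.npz'); d=z['d']; c=eyes.camera_params(n)
    K=np.array([[c['fx'],0,c['cx']],[0,c['fy'],c['cy']],[0,0,1]])
    v,u=np.mgrid[:400,:640]
    n2=cv2.undistortPoints(np.stack([u,v],-1).reshape(-1,1,2).astype(np.float64),K,np.array(c['dist'])).reshape(400,640,2)
    P=np.dstack([n2*d[...,None],d,np.ones_like(d)])
    if 'world_from_camera' in c: T=np.array(c['world_from_camera'])
    else:
        from scipy.spatial.transform import Rotation as R
        T=np.eye(4);T[:3,:3]=R.from_quat(z['q']).as_matrix();T[:3,3]=z['p'];T=T@np.array(c['hand_eye'])
    W=(P@T.T)[...,:3]; W[d==0]=np.nan
    return W,z['im']
E
python3 - <<'E'
from h import *
for n in('scene','side'): snap(n,n+'0')
print(manip.get_obs(), manip.hold_point_z)
E
```

```text
{'clock': 0.1, 'joint_pos': array([-1.21859303,  0.33278397, -0.0646758 ,  1.46082503,  0.02158358,
        1.34989218, -0.08853617]), 'joint_velocities': array([ 0.00028463, -0.00056089,  0.00047345, -0.00147185, -0.00136508,
       -0.00187096,  0.00090818]), 'tau': array([ 3.84526220e-04, -6.26747346e+01,  4.84202290e-02, -3.92431676e+01,
        1.61537016e-02,  6.87800813e-03,  6.94782489e-05]), 'position': array([0.22869085, 0.581287  , 0.20892629]), 'ee_rot': array([ 1.86328305e-01,  9.82487351e-01, -6.00251906e-04, -9.04936544e-05]), 'ft_force': array([ 0.49463697,  0.51424407, -0.08465737]), 'torque': array([-0.01679125,  0.00149719,  0.00391318]), 'grasp_force': 0.0, 'grip_width': 1.0002211499063098} 0.0187
```

View pics/scene0.png

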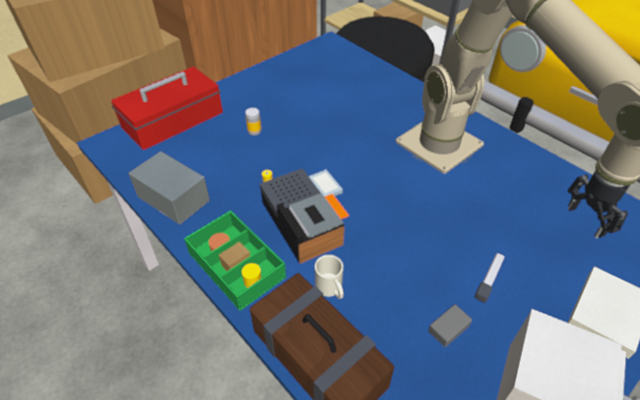

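View pics/side0.png

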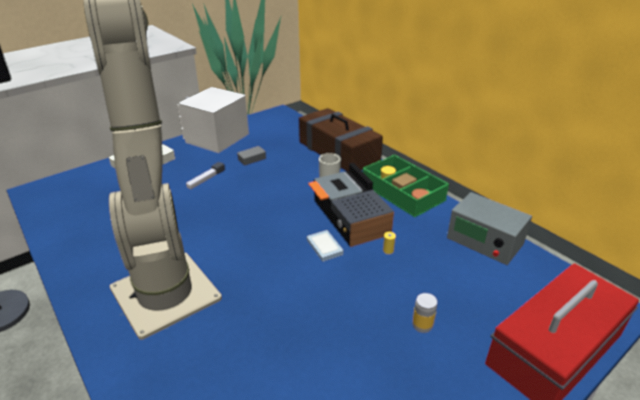

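The scene view shows the recorder at about (305,212), with the orange lip at (337,207), the mug at (330,275), the cassette at (325,182) and the cell at (267,176). The side view shows the lip at (319,188). Next I'll measure these from the depth image.

```bash
python3 - <<'E'
from h import *
for n in('scene','side'):
    W,im=cloud(n,n+'0'); hsv=cv2.cvtColor(im,cv2.COLOR_RGB2HSV)
    v,u=np.mgrid[:400,:640]
    box=((u>255)&(u<355)&(v>165)&(v<262)) if n=='scene' else ((u>300)&(u<400)&(v>160)&(v<250))
    o=box&(hsv[...,0]>5)&(hsv[...,0]<16)&(hsv[...,1]>190)&(hsv[...,2]>180)&(W[...,2]>.06)
    P=W[o]; print(n,'orange',len(P),P.mean(0),cv2.minAreaRect((P[:,:2]*1000).astype(np.float32)),np.percentile(P[:,2],[5,50,95]))
    t=box&(W[...,2]>.083)&(W[...,2]<.104)
    P=W[t]; print('top',len(P),cv2.minAreaRect((P[:,:2]*1000).astype(np.float32)),np.percentile(P[:,2],[5,50,95]))
    t=box&(W[...,2]>.11)&(W[...,2]<.125)
    P=W[t]; print('ridge',len(P),P.mean(0),cv2.minAreaRect((P[:,:2]*1000).astype(np.float32)))
    for nm,px in (dict(mug=(330,262),cass=(325,182),cell=(267,174)) if n=='scene' else dict(mug=(330,160),cass=(325,245),cell=(389,236))).items(): print(nm,W[px[1],px[0]])
E
python3 - <<'E'
import cv2
a=cv2.imread('pics/scene0.png')[150:310,240:380]; b=cv2.imread('pics/side0.png')[140:260,290:410]
import numpy as np
c=np.hstack([cv2.resize(a,(420,480),interpolation=2),cv2.resize(b,(380,480),interpolation=2)]); cv2.imwrite('pics/crop0.png',c)
E
```

```text
scene orange 49 [0.55756836 0.03795558 0.09399651] ((556.033203125, 33.306495666503906), (99.60590362548828, 23.225555419921875), 75.97757720947266) [0.09032074 0.0939219  0.09711391]
top 3473 ((629.0040893554688, 5.50640869140625), (377.7460632324219, 179.95034790039062), 76.32643127441406) [0.08556068 0.09154251 0.09758452]
ridge 279 [0.71237195 0.00448772 0.11798018] ((710.6220703125, 0.07694244384765625), (144.5029296875, 19.89907455444336), 75.90062713623047)
mug [0.69326489 0.15674626 0.06282943]
cass [ 0.45930643 -0.12074813  0.01231566]
cell [ 0.60718185 -0.24084635  0.0579418 ]
side orange 12 [ 0.53599915 -0.00098039  0.09575342] ((534.5244750976562, 2.6380958557128906), (14.05806827545166, 42.62584686279297), 13.3182954788208) [0.09305613 0.09555281 0.09891506]
top 2544 ((618.0037231445312, 5.9674224853515625), (390.06378173828125, 177.63710021972656), 81.8570785522461) [0.08659181 0.09180108 0.09845167]
ridge 177 [ 0.69991361 -0.00307257  0.1185122 ] ((703.9927978515625, 1.1811370849609375), (146.16873168945312, 25.447139739990234), 76.09053039550781)
mug [0.73770913 0.20294075 0.06304273]
cass [ 0.45184377 -0.12809343  0.02128686]
cell [ 0.59639947 -0.24744689  0.0588479 ]
```

View pics/crop0.png

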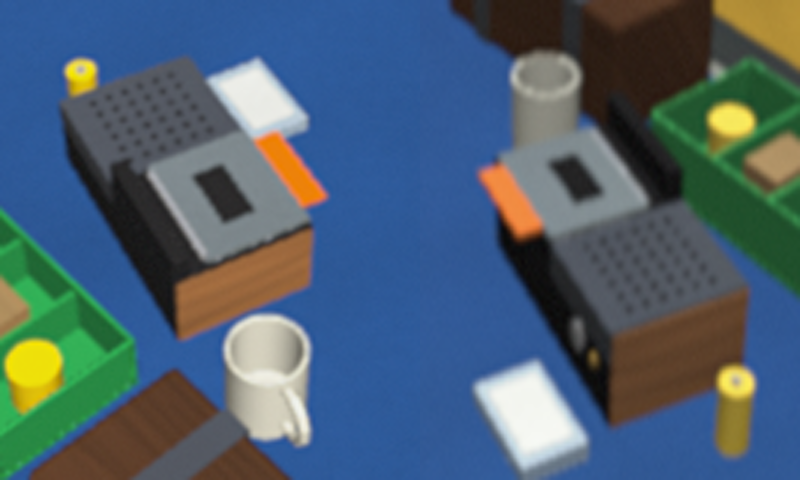

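The recorder yaw is about −14°, with its origin near (0.63, −0.046). I'll move in front of the lip with the fingers shut and try a sideways tilt, to see which way the wrist (j5) prefers to go.

```bash
python3 -m crank '[[[0,2,-4,0.6,0,0,-5],[0,2,-4,0.6,0,0,-5],[0,2,-4,0.6,0,0,-5],[0,2,-4,0.6,0,0,-5],[0,2,-4,0.6,0,0,-5],[0,2,-4,0.6,0,0,-5],[0,2,-4,0.6,0,0,-5],[0,2,-4,0.6,0,0,-5],[0,2,-4,0.6,0,0,-5],[0,2,-4,0.6,0,0,-5],[0,2,-4,0.6,0,0,-5],[0,0,0,0,-10,0,0],[0,0,0,0,-10,0,0],[0,0,0,0,0,0,0]]]'
python3 - <<'E'
from h import *
o=manip.get_obs();print(o['joint_pos'].round(3),o['ft_force'],o['clock'])
E
```

```text
clock: 1.85
position: [0.4477, 0.1445, 0.2739]
ee_rot: [0.607, 0.775, -0.138, 0.108]
ft_force: [-0.4, -0.2, -0.4]
grip_width: -0.0
grasp_force: 0.0
[-0.858  0.08   0.242  1.677  0.267  1.595 -0.393] [-0.38551777 -0.19079641 -0.3620579 ] 1.85
```

```bash
python3 - <<'E'
from h import *
from scipy.spatial.transform import Rotation as R
o=manip.get_obs();print(R.from_quat(o['ee_rot']).as_matrix().round(2))
snap('wrist','w1')
E
```

```text
[[-0.24  0.97 -0.  ]
 [ 0.91  0.23 -0.35]
 [-0.34 -0.08 -0.94]]
```

View pics/w1.png

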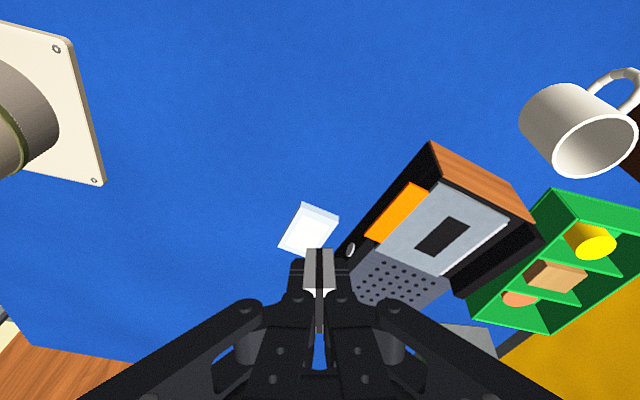

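The wrist view is clear. The lip is at about (397,212), the cover at (440,235) and the ridge behind it, with the mug at (580,120) clear to the left. j5 went positive, so I'll come in from front-left. Next I'll refine the recorder pose and work out the turn.

```bash
python3 - <<'E'
from h import *
from scipy.spatial.transform import Rotation as R
W,im=cloud('wrist','w1'); hsv=cv2.cvtColor(im,cv2.COLOR_RGB2HSV)
v,u=np.mgrid[:400,:640]
o=(u>355)&(u<435)&(v>170)&(v<255)&(hsv[...,0]>8)&(hsv[...,0]<20)&(hsv[...,1]>190)&(W[...,2]>.07)
P=W[o]; r=cv2.minAreaRect((P[:,:2]*1000).astype(np.float32)); print('lip',len(P),P.mean(0),r,np.percentile(P[:,2],[5,50,95]))
g=(u>370)&(u<520)&(v>180)&(v<285)&(hsv[...,1]<70)&(hsv[...,2]>110)&(W[...,2]>.08)&(W[...,2]<.11)
P=W[g]; r2=cv2.minAreaRect((P[:,:2]*1000).astype(np.float32)); print('cover',len(P),P.mean(0),r2,np.median(P[:,2]))
t=(u>430)&(u<560)&(v>170)&(v<310)&(W[...,2]>.112)&(W[...,2]<.127)&(W[...,0]<.74)
P=W[t]; print('ridge',len(P),P.mean(0),cv2.minAreaRect((P[:,:2]*1000).astype(np.float32)))
q=R.from_quat(manip.get_obs()['ee_rot']); d=q.as_matrix()[:,2]
for t in ([.5,-.6,-.62],[.6,-.5,-.62]):
    t=np.array(t)/np.linalg.norm(t); c=np.cross(d,t); print(np.degrees(np.arcsin(np.linalg.norm(c)))*c/np.linalg.norm(c))
E
```

```text
lip 764 [0.5529841  0.03591478 0.09442262] ((552.3170166015625, 25.503196716308594), (120.37776947021484, 29.936267852783203), 75.84956359863281) [0.09153605 0.09480516 0.0958276 ]
cover 6877 [0.62025538 0.00805458 0.09441171] ((622.31201171875, -11.398353576660156), (211.7933807373047, 138.12489318847656), 87.23861694335938) 0.09513284044654863
ridge 1488 [0.70531001 0.00825528 0.1186393 ] ((706.0211181640625, 0.5031280517578125), (140.10061645507812, 20.36151695251465), 75.9491958618164)
[-21.70147768 -29.07556597  10.63645281]
[-16.09768501 -35.33664502  12.91888953]
```

```bash
python3 -m crank '[[[0,0.5,-1,0,-3.2,-7.1,2.6],[0,0.5,-1,0,-3.2,-7.1,2.6],[0,0.5,-1,0,-3.2,-7.1,2.6],[0,0.5,-1,0,-3.2,-7.1,2.6],[0,0.5,-1,0,-3.2,-7.1,2.6],[0,0,0,0,0,0,0]]]'
python3 - <<'E'
from h import *
from scipy.spatial.transform import Rotation as R
o=manip.get_obs();print(o['joint_pos'].round(3),R.from_quat(o['ee_rot']).as_matrix().round(2))
E
```

```text
clock: 2.65
position: [0.4726, 0.0898, 0.2743]
ee_rot: [0.511, 0.741, -0.038, 0.433]
ft_force: [0.1, 0.1, 0.3]
grip_width: 0.001
grasp_force: 0.0
[-0.983 -0.181  0.035  2.169  0.929  1.369 -0.891] [[-0.1   0.79  0.6 ]
 [ 0.73  0.47 -0.5 ]
 [-0.68  0.39 -0.62]]
```

```bash
python3 -m crank '[[[0,0.6,-1,-3,0,0,0],[0,0.6,-1,-3,0,0,0],[0,0.6,-1,-3,0,0,0],[0,0.6,-1,-3,0,0,0],[0,0.6,-1,-3,0,0,0],[0,0,0,-3,0,0,0],[0,0,0,-3,0,0,0],[0,0,0,0,0,0,0]]]'
python3 - <<'E'
from h import *
o=manip.get_obs();print(o['joint_pos'].round(3))
snap('wrist','w2'); im,_=snap('side','s2'); im2=cv2.imread('pics/w2.png')
c=cv2.resize(im[130:260,260:420,::-1],(640,520),interpolation=2)
cv2.imwrite('pics/w2c.png',np.vstack([cv2.resize(im2,(480,300)),cv2.resize(c,(480,300))]))
E
```

```text
clock: 3.65
position: [0.5041, 0.0405, 0.0651]
ee_rot: [0.513, 0.74, -0.039, 0.433]
ft_force: [0.2, 0.4, 0.1]
grip_width: -0.001
grasp_force: 0.0
[-0.909  0.19   0.122  2.365  1.2    0.964 -1.352]
```

View pics/w2c.png

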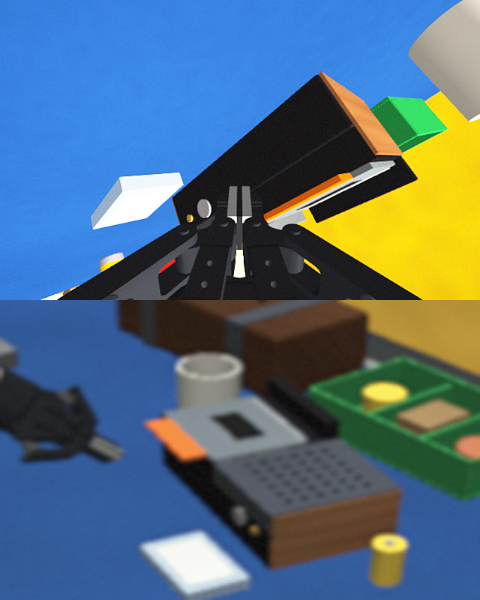

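```bash
python3 -m crank '[[[0,0.5,0,-0.5,0,0,0],[0,1.1,-0.1,0,0,0,0],[0,1.1,-0.1,0,0,0,0],[0,1.1,-0.1,0,0,0,0],[0,1.1,-0.1,0,0,0,0],[0,0,0,0,0,0,0],[0,0,0,0,0,0,0]]]'
```

```text
clock: 4.62
position: [0.5526, 0.0375, 0.0605]
ee_rot: [0.512, 0.741, -0.037, 0.434]
ft_force: [-0.0, 0.3, -0.2]
grip_width: -0.0
grasp_force: 0.0
```

```bash
python3 -m crank '[[[0,0.2,-0.05,1,0,0,0],[0,0.2,-0.05,1,0,0,0],[0,0.1,0,1.2,0,0,0],[0,0.1,0,1.2,0,0,0],[0,0.1,0,1.2,0,0,0],[0,0.1,0,1.1,0,0,0],[0,0.6,-0.15,1.1,0,0,0],[0,0.6,-0.15,1.1,0,0,0],[0,0.6,-0.15,1.1,0,0,0],[0,0.6,-0.15,1.1,0,0,0],[0,0,0,0,0,0,0]]]'
python3 - <<'E'
from h import *
o=manip.get_obs();print(o['joint_pos'].round(3))
im,_=snap('side','s3'); im2,_=snap('wrist','w3')
c=cv2.resize(im[110:240,260:420,::-1],(640,520),interpolation=2)
cv2.imwrite('pics/w3c.png',np.vstack([cv2.resize(im2[:,:,::-1],(480,300)),cv2.resize(c,(480,300))]))
E
```

```text
clock: 6.0
position: [0.5854, 0.0306, 0.1726]
ee_rot: [0.512, 0.74, -0.036, 0.434]
ft_force: [-0.2, -0.5, 0.1]
grip_width: -0.001
grasp_force: 0.0
[-0.819  0.076  0.19   2.173  1.113  0.99  -0.973]
```

View pics/w3c.png

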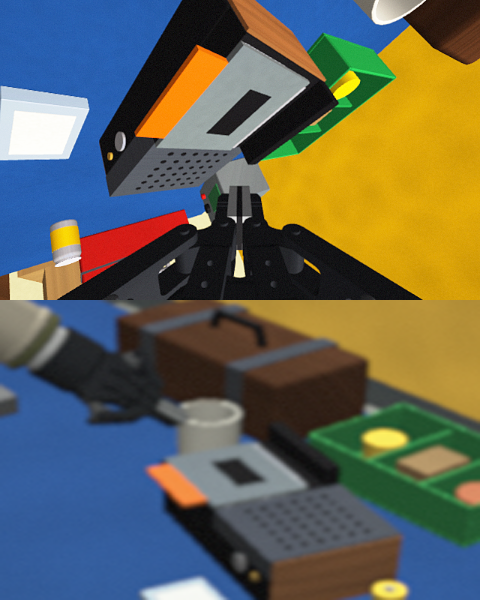

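The cover is still shut at (200,470) in the lower panel, so the tip slid past the lip. I'll re-measure the lip at close range.

```bash
python3 - <<'E'
from h import *
W,im=cloud('wrist','w3'); hsv=cv2.cvtColor(im,cv2.COLOR_RGB2HSV)
v,u=np.mgrid[:400,:640]
o=(u>170)&(u<310)&(v>50)&(v<190)&(hsv[...,0]>8)&(hsv[...,0]<20)&(hsv[...,1]>190)&(W[...,2]>.085)
P=W[o]; print(len(P),P.mean(0),cv2.minAreaRect((P[:,:2]*1000).astype(np.float32)))
a=np.radians(-14.1); X=np.array([np.cos(a),np.sin(a)]);Y=np.array([-np.sin(a),np.cos(a)])
Q=(P[:,:2]*1000-[626,-45]); print(np.percentile(Q@X,[2,50,98]),np.percentile(Q@Y,[2,50,98]),np.median(P[:,2]))
t=(W[...,2]>.112)&(W[...,2]<.126)&(W[...,0]<.74)&(v<200)&(u>250)
P=W[t];Q=(P[:,:2]*1000-[626,-45]);print('ridge',len(P),np.percentile(Q@X,[5,50,95]),np.percentile(Q@Y,[2,98]))
W2,im2=cloud('wrist','w3'); 
# finger tip as seen by side camera
c=eyes.camera_params('side');T=np.linalg.inv(np.array(c['world_from_camera']))
K=np.array([[c['fx'],0,c['cx']],[0,c['fy'],c['cy']],[0,0,1]])
p,_=cv2.projectPoints(np.array([manip.get_obs()['position']]),cv2.Rodrigues(T[:3,:3])[0],T[:3,3],K,np.array(c['dist']));print('tcp px',p)
E
```

```text
6041 [0.55553752 0.04380181 0.09446735] ((554.4833984375, 29.227161407470703), (113.1390609741211, 29.98087501525879), 76.25155639648438)
[-101.8960928   -90.79151519  -74.05344804] [ 13.46699278  72.75387566 110.3980296 ] 0.09476605274098668
ridge 1543 [57.56605264 59.28416232 72.43484932] [ 32.88474439 132.95688282]
tcp px [[[326.78753344 166.27558501]]]
```

The pose estimate holds: the lip spans x' −102…−74 and y' 13…110. The overlap was just too small and the finger too steep. I'll back out, flatten the tool and go in deeper, lifting in stages and checking the lip each time.

```bash
python3 -m crank '[[[0,-2.7,0.7,0,0,0,0],[0,-2.7,0.7,0,-6.8,-2.6,-4.6],[0,-2.7,0.7,0,-6.8,-2.6,-4.6],[0,0,0,-2.8,0,0,0],[0,0,0,-2.8,0,0,0],[0,0,0,-2.8,0,0,0],[0,0,0,-2.9,0,0,0],[0,0,0,0,0,0,0],[0,0,0,0,0,0,0]]]'
cat >> h.py <<'E'
def rec(p): 
    a=np.radians(-14.1); X=np.array([np.cos(a),np.sin(a)]);Y=np.array([-np.sin(a),np.cos(a)]); q=np.array(p)[...,:2]*1000-[626,-45]
    return np.stack([q@X,q@Y,np.array(p)[...,2]*1000],-1)
def lip(f):
    im,_=snap('scene',f); W,im=cloud('scene',f); hsv=cv2.cvtColor(im,cv2.COLOR_RGB2HSV)
    v,u=np.mgrid[:400,:640]
    o=(u>280)&(u<355)&(v>140)&(v<262)&(hsv[...,0]>5)&(hsv[...,0]<16)&(hsv[...,1]>190)&(hsv[...,2]>150)&(W[...,2]>.08)
    P=rec(W[o]); print('lip n',len(P), np.median(P,0).round(1) if len(P) else '', P[:,2].max() if len(P) else '')
E
python3 - <<'E'
from h import *
from scipy.spatial.transform import Rotation as R
o=manip.get_obs();print(o['joint_pos'].round(3),rec(o['position']),R.from_quat(o['ee_rot']).as_matrix().round(2)); lip('l1')
E
```

```text
clock: 7.22
position: [0.5039, 0.0517, 0.0593]
ee_rot: [0.515, 0.668, -0.135, 0.52]
ft_force: [1.3, 0.4, 0.6]
grip_width: 0.0
grasp_force: 0.0
[-0.974  0.499  0.07   2.186  1.133  1.261 -1.499] [-141.98380657   64.03657718   59.29832047] [[ 0.07  0.83  0.55]
 [ 0.55  0.43 -0.72]
 [-0.83  0.36 -0.42]]
lip n 61 [-82.9  60.8  94.4] 98.99115249045121
```

```bash
python3 -m crank '[[[0,1.1,-0.27,0,0,0,0],[0,1.1,-0.27,0,0,0,0],[0,1.1,-0.27,0,0,0,0],[0,1.1,-0.27,0,0,0,0],[0,1.1,-0.27,0,0,0,0],[0,0,0,0,0,0,0]]]'
python3 -m crank '[[[0,0,0,0.8,0,0,0],[0,0,0,0.8,0,0,0],[0,0,0,0.8,0,0,0],[0,0,0,0.8,0,0,0],[0,0,0,0.8,0,0,0],[0,0,0,0,0,0,0]]]'
python3 - <<'E'
from h import *
o=manip.get_obs();print(rec(o['position'])); lip('l2')
E
```

```text
clock: 8.02
position: [0.5593, 0.0376, 0.0587]
ee_rot: [0.516, 0.667, -0.136, 0.52]
ft_force: [-0.3, -0.6, 0.2]
grip_width: 0.002
grasp_force: 0.0
clock: 8.78
position: [0.5589, 0.0383, 0.0992]
ee_rot: [0.516, 0.667, -0.135, 0.52]
ft_force: [-0.8, -0.7, -0.6]
grip_width: 0.0
grasp_force: 0.5
[-85.39858618  64.40397242  99.22911416]
lip n 118 [-80.6  57.8 121.2] 128.5049704510164
```

The lip is up now (z 94 → 121), so the contact works. Continuing along the arc.

```bash
python3 -m crank '[[[0,0.36,-0.09,0.77,0,0,0],[0,0.36,-0.09,0.77,0,0,0],[0,0.36,-0.09,0.77,0,0,0],[0,0.53,-0.13,1,0,0,0],[0,0.53,-0.13,1,0,0,0],[0,0.53,-0.13,1,0,0,0],[0,0.53,-0.13,1,0,0,0],[0,0,0,0,0,0,0]]]'
python3 - <<'E'
from h import *
o=manip.get_obs();print(rec(o['position']),o['joint_pos'].round(2)); lip('l3')
E
```

```text
clock: 9.82
position: [0.5913, 0.03, 0.1625]
ee_rot: [0.516, 0.667, -0.135, 0.52]
ft_force: [-0.1, 0.2, 0.0]
grip_width: 0.003
grasp_force: 0.1
[-51.95303011  64.25633678 162.5008491 ] [-0.87  0.35  0.15  2.06  1.18  1.26 -1.19]
lip n 222 [-48.6  67.3 176.5] 187.34266986013748
```

```bash
python3 -m crank '[[[0,0.85,-0.21,0.7,0,0,0],[0,0.85,-0.21,0.7,0,0,0],[0,0.85,-0.21,0.7,0,0,0],[0,0.85,-0.21,0.7,0,0,0],[0,1.02,-0.25,0.42,0,0,0],[0,1.02,-0.25,0.42,0,0,0],[0,0.92,-0.23,0.18,0,0,0],[0,0.92,-0.23,0.18,0,0,0],[0,0,0,0,0,0,0]]]'
python3 - <<'E'
from h import *
o=manip.get_obs();print(rec(o['position']),o['joint_pos'].round(2)); lip('l4')
E
python3 -m crank '[[[0,0.8,-0.2,0,0,0,0],[0,0.8,-0.2,0,0,0,0],[0,0.8,-0.2,0,0,0,0],[0,0.4,-0.1,0,0,0,0],[0,0,0,0,0,0,0],[0,0,0,0,0,0,0]]]'
python3 - <<'E'
from h import *
o=manip.get_obs();print(rec(o['position']),o['joint_pos'].round(2)); lip('l5')
E
```

```text
clock: 11.0
position: [0.664, 0.0118, 0.2018]
ee_rot: [0.516, 0.667, -0.136, 0.52]
ft_force: [-0.2, -0.4, -1.0]
grip_width: -0.0
grasp_force: 0.0
[ 23.0230726   64.34580682 201.77486236] [-0.8   0.38  0.2   1.92  1.2   1.2  -1.04]
lip n 73 [ 16.9  67.  223.9] 229.2982017706612
clock: 11.8
position: [0.6915, 0.0054, 0.2017]
ee_rot: [0.515, 0.668, -0.135, 0.52]
ft_force: [-0.9, -0.2, 0.4]
grip_width: 0.005
grasp_force: 0.0
[ 51.23369011  64.78973409 201.65120198] [-0.77  0.41  0.22  1.87  1.21  1.17 -1.01]
lip n 69 [ 46.5  68.3 226.8] 232.96103850811423
```

```bash
python3 -m crank '[[[0,0.6,-0.15,0,0,0,0],[0,0.6,-0.15,0,0,0,0],[0,0,0,0,0,0,0],[0,-1,0.25,0,0,0,0],[0,-2,0.5,0.5,0,0,0],[0,-3,0.7,0.5,0,0,0],[0,-3,0.7,0.5,0,0,0],[0,0,0,0,0,0,0]]]'
python3 - <<'E'
from h import *
o=manip.get_obs();print(rec(o['position']),o['joint_pos'].round(2)); lip('l6')
im,_=snap('side','s6'); im2,_=snap('wrist','w6')
c=cv2.resize(im[100:240,260:420,::-1],(480,300),interpolation=2)
cv2.imwrite('pics/w6c.png',np.vstack([cv2.resize(im2[:,:,::-1],(480,300)),c]))
E
```

```text
clock: 12.85
position: [0.6117, 0.0257, 0.2171]
ee_rot: [0.515, 0.669, -0.134, 0.52]
ft_force: [1.0, -0.3, -0.6]
grip_width: -0.002
grasp_force: 0.0
[-31.07107396  65.04410963 217.11889627] [-0.86  0.28  0.17  2.01  1.17  1.28 -1.06]
lip n 27 [ 97.4  99.7 206.7] 217.3127441728756
```

View pics/w6c.png

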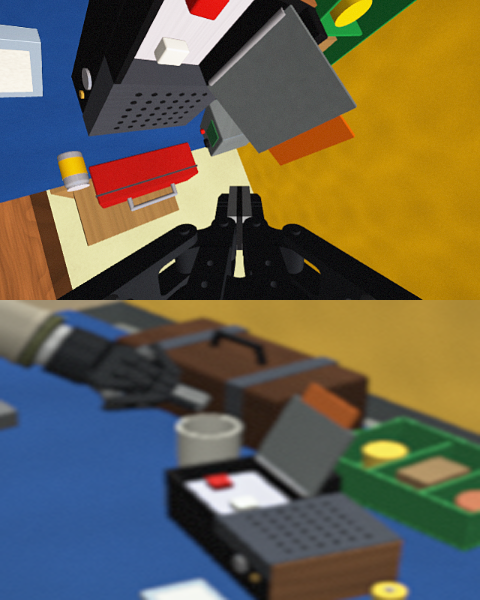

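The cover is open against the ridge, and both keys show: red at about (218,480) and white at about (240,500) in the lower panel. I'll back up, turn the tool to point down and measure the red key.

```bash
python3 -m crank '[[[0,-0.7,0.4,0.5,6.8,2.6,4.6],[0,-0.7,0.4,0.5,6.8,2.6,4.6],[0,-0.7,0.4,0.5,3.2,7.1,-2.6],[0,-0.7,0.4,0.5,3.2,7.1,-2.6],[0,-0.7,0.4,0.5,3.2,7.1,-2.6],[0,-0.7,0.4,0.5,3.2,7.1,-2.6],[0,-0.7,0.4,0.5,3.2,7.1,-2.6],[0,-0.7,0.4,0.5,10,0,0],[0,-0.7,0.4,0.5,10,0,0],[0,0,0,0,0,0,0]]]'
python3 - <<'E'
from h import *
from scipy.spatial.transform import Rotation as R
o=manip.get_obs();print(rec(o['position']),o['joint_pos'].round(2),R.from_quat(o['ee_rot']).as_matrix().round(3))
for n in('wrist','side','scene'):
    snap(n,n+'7'); W,im=cloud(n,n+'7'); hsv=cv2.cvtColor(im,cv2.COLOR_RGB2HSV)
    P=rec(W); red=((hsv[...,0]<5)|(hsv[...,0]>174))&(hsv[...,1]>170)&(hsv[...,2]>90)&(P[...,0]>-75)&(P[...,0]<40)&(P[...,1]>-5)&(P[...,1]<130)
    t=red&(P[...,2]>77); Q=P[t]
    wh=(hsv[...,1]<40)&(hsv[...,2]>150)&(P[...,2]>75)&(P[...,2]<86)&(P[...,0]>-60)&(P[...,0]<20)&(P[...,1]>5)&(P[...,1]<60); V=P[wh]
    print(n,len(Q), Q.mean(0) if len(Q) else '', (np.percentile(Q,[3,97],axis=0).round(1)) if len(Q) else '', len(V), V.mean(0) if len(V) else '')
E
```

```text
clock: 14.25
position: [0.5513, 0.0551, 0.263]
ee_rot: [0.622, 0.783, 0.001, 0.001]
ft_force: [0.4, -1.0, 0.4]
grip_width: 0.002
grasp_force: 0.0
[-96.84896428  78.8740364  262.9990518 ] [-0.46  0.14  0.32  1.59 -0.05  1.41  0.09] [[-0.226  0.974  0.002]
 [ 0.974  0.226  0.001]
 [ 0.001  0.003 -1.   ]]
wrist 423 [-21.17001116  94.54056354  79.84932343] [[-32.9  83.6  78.2]
 [ -9.3 105.3  81.3]] 384 [-22.01068809  29.0316225   79.75844881]
side 28 [-25.48590984  92.31907948  80.66399329] [[-35.   81.2  77.7]
 [-15.7 104.7  83.4]] 45 [-25.56318214  26.19791222  79.80334956]
scene 37 [-16.11260578  97.37569406  80.19325419] [[-26.1  87.6  77.6]
 [ -6.2 106.5  83.9]] 57 [-16.35136061  29.91119107  79.71993697]
```

View pics/wrist7.png

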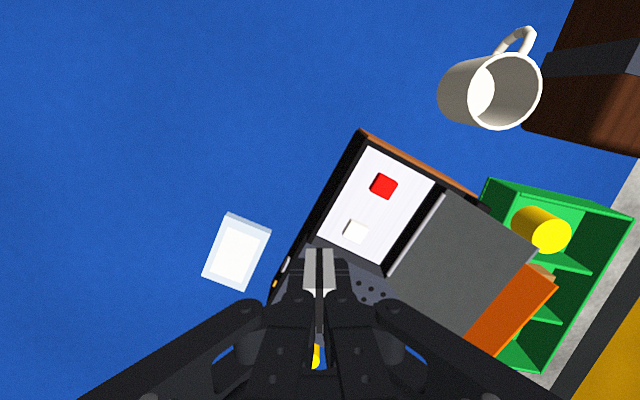

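The red key is at pixel (383,186), which is world (0.627, 0.052). I'll move over it and then descend.

```bash
python3 -m crank '[[[0,2.5,-0.1,0,0,0,0],[0,2.5,-0.1,0,0,0,0],[0,2.6,-0.1,0,0,0,0],[0,0,0,-4,0,0,0],[0,0,0,-4,0,0,0],[0,0,0,-4,0,0,0],[0,0,0,-3,0,0,0],[0,0,0,-1.5,0,0,0],[0,0,0,0,0,0,0],[0,0,0,0,0,0,0]]]'
python3 - <<'E'
from h import *
print(rec(manip.get_obs()['position'])); im,_=snap('side','s8'); im2,_=snap('scene','sc8')
cv2.imwrite('pics/s8c.png',np.vstack([cv2.resize(im2[130:270,240:400,::-1],(400,350),interpolation=2),cv2.resize(im[130:250,280:420,::-1],(400,343),interpolation=2)])[:600])
E
```

```text
clock: 15.65
position: [0.6274, 0.0571, 0.098]
ee_rot: [0.619, 0.786, 0.001, 0.001]
ft_force: [1.0, 0.4, -0.1]
grip_width: -0.002
grasp_force: 0.0
[-23.51051396  99.40301174  98.02579062]
```

View pics/s8c.png

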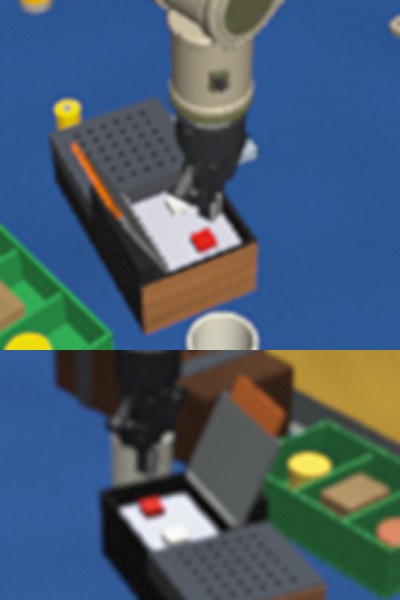

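The tip hangs over the red key. I'll correct y by −0.5 cm, then press in small steps.

```bash
python3 -m crank '[[[0,0,-0.5,-0.3,0,0,0],[0,0,0,-0.6,0,0,0],[0,0,0,-0.6,0,0,0],[0,0,0,-0.3,0,0,0],[0,0,0,-0.2,0,0,0],[0,0,0,0,0,0,0]]]'
python3 -m crank '[[[0,0,0,-0.2,0,0,0],[0,0,0,-0.2,0,0,0],[0,0,0,0,0,0,0],[0,0,0,0,0,0,0]]]'
```

```text
clock: 16.5
position: [0.6265, 0.0518, 0.0766]
ee_rot: [0.619, 0.785, -0.0, -0.0]
ft_force: [-0.5, 0.2, -0.4]
grip_width: -0.001
grasp_force: 0.0
clock: 17.0
position: [0.6266, 0.0518, 0.0728]
ee_rot: [0.619, 0.785, 0.0, 0.0]
ft_force: [0.2, -0.3, -0.1]
grip_width: 0.0
grasp_force: 0.0
```

```bash
python3 - <<'E'
from h import *
im,_=snap('side','s9'); im2,_=snap('scene','sc9'); im3,_=snap('wrist','w9')
a=np.hstack([cv2.resize(im2[190:260,280:370,::-1],(400,300),interpolation=2),cv2.resize(im[160:230,300:390,::-1],(400,300),interpolation=2)])
cv2.imwrite('pics/s9c.png',np.vstack([a,cv2.resize(im3[200:350,220:420,::-1],(800,300),interpolation=2)]))
print(manip.get_obs()['ft_force'],manip.get_obs()['torque'],manip.get_obs()['tau'])
E
```

```text
[0.41802273 0.14973931 0.46282606] [-0.00378397 -0.02164697  0.03331152] [-1.88863094e-03 -6.39303732e+01  6.48039669e+00 -3.51826501e+01
  1.47995126e-02  2.07756515e-03 -1.34554593e-04]
```

View pics/s9c.png

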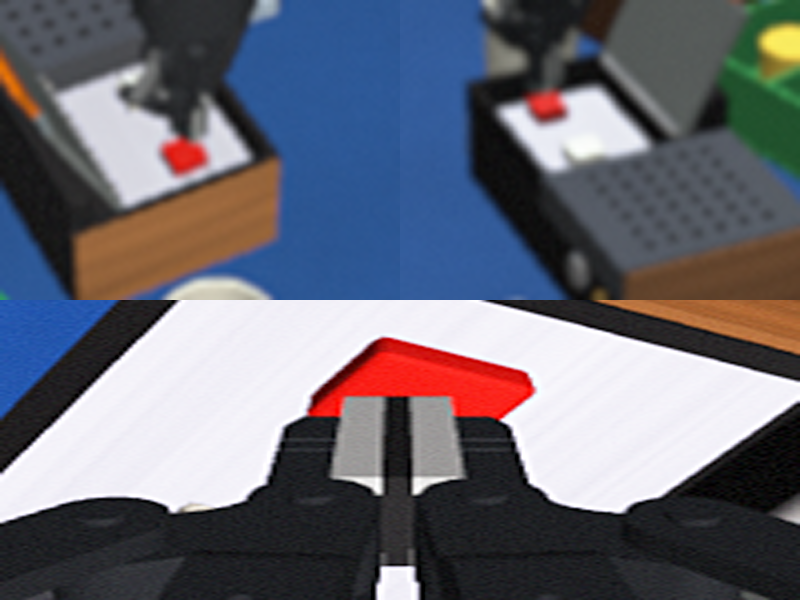

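The fingertips are still above the key: the tip ends near wrist pixel (320,248), with no force. I'll get the true fingertip position from depth.

```bash
python3 - <<'E'
from h import *
from scipy.spatial.transform import Rotation as R
W,im=cloud('wrist','w9'); z=np.load('pics/w9.npz'); M=R.from_quat(z['q']).as_matrix()
for px in [(308,250),(312,250),(328,250),(332,250),(308,256),(328,256),(312,270),(328,270)]:
    p=W[px[1],px[0]]; print(px,p.round(4),rec(p).round(1),'tool',((p-z['p'])@M*1000).round(1))
hsv=cv2.cvtColor(im,cv2.COLOR_RGB2HSV); P=rec(W)
red=((hsv[...,0]<5)|(hsv[...,0]>174))&(hsv[...,1]>170)&(P[...,0]>-75)&(P[...,0]<40)&(P[...,1]>-5)&(P[...,1]<130)
v,u=np.nonzero(red); print('red',u.min(),u.max(),v.min(),v.max(),np.percentile(P[red],[3,50,97],axis=0).round(1))
# side/scene: project TCP and red-key top
E
```

```text
(308, 250) [0.6181 0.0614 0.1009] [-33.6 101.2 100.9] tool [ 11.3  -6.  -28.1]
(312, 250) [0.6199 0.0624 0.102 ] [-32.1 102.7 102. ] tool [ 11.9  -4.1 -29.1]
(328, 250) [0.6276 0.0635 0.1007] [-24.9 105.7 100.7] tool [ 11.2   3.7 -27.9]
(332, 250) [0.6296 0.0637 0.1002] [-23.  106.3 100.2] tool [ 10.9   5.7 -27.4]
(308, 256) [0.6182 0.062  0.1077] [-33.6 101.8 107.7] tool [ 11.9  -5.8 -34.9]
(328, 256) [0.6275 0.0634 0.1064] [-25.  105.5 106.4] tool [ 11.1   3.5 -33.6]
(312, 270) [0.6203 0.0621 0.1191] [-31.6 102.5 119.1] tool [ 11.5  -3.7 -46.3]
(328, 270) [0.6272 0.0633 0.1184] [-25.3 105.3 118.4] tool [ 11.1   3.2 -45.6]
red 206 447 180 312 [[-33.4  86.7  70.6]
 [-23.8 101.5  79.6]
 [ -8.6 106.2  81.3]]
```

Depth puts the real fingertips about 24 mm behind the reported TCP. That also explains the first miss. I'll keep descending in small steps, guided by force.

```bash
python3 -m crank '[[[0,0,0,-0.4,0,0,0],[0,0,0,-0.4,0,0,0],[0,0,0,-0.4,0,0,0],[0,0,0,-0.2,0,0,0],[0,0,0,0,0,0,0],[0,0,0,0,0,0,0]]]'
python3 - <<'E'
from h import *
snap('wrist','w10'); W,im=cloud('wrist','w10')
for v in (247,248,250): print(W[v,312],W[v,328])
E
```

```text
clock: 17.9
position: [0.6266, 0.0517, 0.0589]
ee_rot: [0.619, 0.785, 0.0, 0.0]
ft_force: [-0.7, -0.2, 2.3]
grip_width: 0.0
grasp_force: 0.7
[0.62025716 0.06006045 0.08065919] [0.6282517  0.06163098 0.0800317 ]
[0.6199767  0.06164322 0.08472481] [0.62762576 0.06358306 0.08492442]
[0.61997701 0.06186538 0.0871658 ] [0.62753476 0.06368938 0.08719396]
```

Contact, at about 2.3 N. Pressing on.

```bash
python3 -m crank '[[[0,0,0,-0.2,0,0,0],[0,0,0,-0.1,0,0,0],[0,0,0,0,0,0,0],[0,0,0,0,0,0,0]]]'
python3 -m crank '[[[0,0,0,-0.1,0,0,0],[0,0,0,0,0,0,0],[0,0,0,0,0,0,0]]]'
```

```text
clock: 18.45
position: [0.6268, 0.0517, 0.0559]
ee_rot: [0.619, 0.785, 0.0, 0.0]
ft_force: [0.8, -0.0, 3.2]
grip_width: -0.0
grasp_force: 1.5
clock: 18.82
position: [0.6268, 0.0517, 0.0549]
ee_rot: [0.619, 0.785, 0.0, 0.0]
ft_force: [0.7, -0.5, 3.0]
grip_width: -0.0
grasp_force: 1.7
```

```bash
python3 -m crank '[[[0,0,0,-0.1,0,0,0],[0,0,0,0,0,0,0],[0,0,0,0,0,0,0]]]'
python3 -m crank '[[[0,0,0,-0.1,0,0,0],[0,0,0,0,0,0,0],[0,0,0,0,0,0,0]]]'
```

```text
clock: 19.2
position: [0.6267, 0.0517, 0.0538]
ee_rot: [0.619, 0.785, 0.0, 0.0]
ft_force: [1.8, -0.5, 3.6]
grip_width: -0.004
grasp_force: 2.0
clock: 19.58
position: [0.6268, 0.0517, 0.053]
ee_rot: [0.619, 0.785, 0.0, 0.0]
ft_force: [1.3, -1.1, 5.7]
grip_width: -0.002
grasp_force: 3.0
```

```bash
python3 -m crank '[[[0,0,0,-0.1,0,0,0],[0,0,0,0,0,0,0],[0,0,0,0,0,0,0]]]'
```

```text
clock: 19.95
position: [0.6268, 0.0518, 0.0528]
ee_rot: [0.619, 0.785, 0.0, 0.0]
ft_force: [-3.2, -0.3, 13.1]
grip_width: 0.002
grasp_force: 6.7
```

The key has bottomed out: the force jumped to 13 N with no further travel. Releasing straight up and retreating.

```bash
python3 -m crank '[[[0,0,0,0.3,0,0,0],[0,0,0,0.6,0,0,0],[0,0,0,1,0,0,0],[0,0,0,2,0,0,0],[0,0,0,4,0,0,0],[0,0,0,5,0,0,0],[0,-3,1,4,0,0,0],[0,-4,1.5,2,0,0,0],[0,-4,1.5,0,0,0,0],[0,0,0,0,0,0,0],[0,0,0,0,0,0,0]]]'
python3 - <<'E'
from h import *
lip('l11'); snap('wrist','w11'); W,im=cloud('wrist','w11'); P=rec(W); hsv=cv2.cvtColor(im,cv2.COLOR_RGB2HSV)
inb=(P[...,0]>-75)&(P[...,0]<40)&(P[...,1]>-5)&(P[...,1]<130)
red=((hsv[...,0]<5)|(hsv[...,0]>174))&(hsv[...,1]>170)&inb&(P[...,2]>74)
wh=(hsv[...,1]<40)&(hsv[...,2]>150)&(P[...,2]>70)&(P[...,2]<86)&(P[...,0]>-60)&(P[...,0]<20)&(P[...,1]>5)&(P[...,1]<60)
print(np.median(P[red],0),np.median(P[wh],0))
im,_=snap('side','s11'); cv2.imwrite('pics/s11c.png',np.hstack([cv2.imread('pics/w11.png')[:, 100:500],cv2.resize(im[100:260,260:420,::-1],(400,400))]))
E
```

```text
clock: 21.32
position: [0.5169, 0.0915, 0.2417]
ee_rot: [0.619, 0.785, 0.001, 0.0]
ft_force: [0.7, -0.2, -0.3]
grip_width: -0.002
grasp_force: 0.0
lip n 28 [ 97.5  99.  206.7] 218.27306263420854
[-22.36229089  94.67663558  79.77748347] [-22.51790528  29.41129045  80.10441142]
```

View pics/s11c.png

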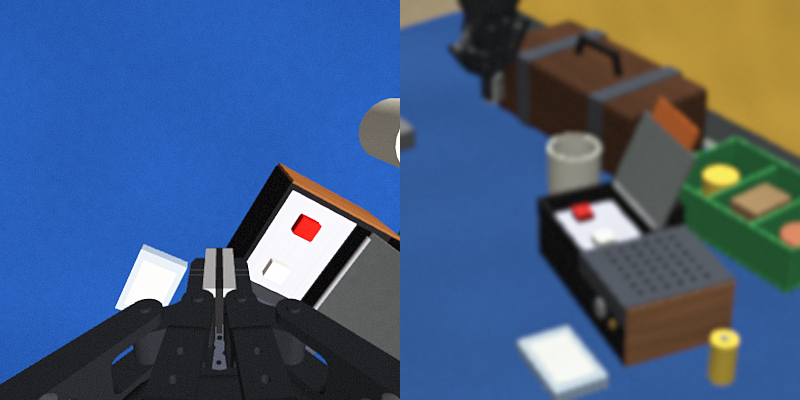

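The cover is still open, and the red key at (306,228) is back up at z 80. The recorder and the objects beside it haven't moved, and the arm is clear. Handing in.

```bash
python3 -c "
from workcell import job
print(job.hand_in())"
```

```text
the job is handed in; nothing more can be done
None
```

The job is handed in: the cover is open against its stop, and the red key was pressed to the bottom (peak reading 13 N) and came back up. The first lift missed the lip and the second opened it; the white key was not touched, and the recorder and the things close around it had not moved in the last pictures.

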